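# Stack the sample boxes on the shaker and start its timer

### The arm

A 6-joint arm with a two-finger parallel gripper is mounted at the origin on the work surface. World frame = base frame: x ahead of the robot, y to its left, z up, the work surface at z = 0. Lengths are in m, angles in degrees, forces in N, time in s.
With the tool pointing down it reaches from about 0.35 to 0.925 m from the base axis. Payload 6.4 kg.
Tool frame: the origin (TCP) lies on the centre line of the jaws, within the pads' length; the fingertips stand 19 mm ahead of it and the grasp point (between the pads) is the TCP; z points along the fingers, x is the direction in which the jaws open and shut, and the axes are right-handed (so a half turn about z gives the same grasp; the last joint's range is limited). The gripper opens to 94 mm and grips with 3 to 60 N. Pads are 16 mm wide; open, the fingers measure 119 mm over their backs; the gripper's body (75 mm by 177 mm) begins 78 mm behind the grasp point.
Start: joints at [-9.975, 14.043, 89.255, -0, 76.702, -9.975], TCP at [0.65, 0, 0.224] pointing down, gripper open.
Joint ranges: [-179.41, 179.41], [-58.25, 129.5], [7.25, 145.43], [-54.29, 234.29], [11.92, 165.04], [-157.13, 157.13]. Speed limits (degrees/s): [147.25, 147.25, 180, 180, 180, 180].

### API

Orientations are given as [roll, pitch, yaw] about the fixed x, y, z axes, in that order (R = Rz(yaw) Ry(pitch) Rx(roll)).
In Python, from workcell import * gives the robot as it stands. The module is installed in compiled form; this text tells all that it offers.
- The arm moves only by the shell command python3 -m inch 'ROWS' [FORCE]. ROWS is a JSON object of lists of equal length, an entry for each row: "delta_pos": the shift along the world's x, y, z scaled (see below), a list of three; "dr": the turn, a rotation vector about the world's x, y, z scaled (see below), a list of three; "gripper": the finger opening in mm, from 0 to 94. In form: {"delta_pos": [[x, y, z], ...], "dr": [[wx, wy, wz], ...], "gripper": [gripper, ...]}. A call has 1 to 20 rows; each row shifts and turns the commanded pose from where the row before left it; what a row does not reach is not made up. The controller multiplies each number of a shift by 5 cm and each number of a turn by 0.15 rad. A row lasts 1/10 s, in which the tool goes at most 50 mm and 8.59 degrees, less where a joint would pass 70% of its speed; a pose out of reach is approached as far as the arm can. A call with a number of a shift or a turn outside -1 to 1 is refused whole. A call with a gripper value outside its range is refused whole. The fingers move at their own pace and stop on an object; FORCE is the grip in N (left out, the last holds). Time passes only in rows, so rows that do not move let the fingers close. It gives the time, the measured TCP pose, the force and the opening at its end, in the units of the state.
- observe(): the state, without advancing time (a new reading comes with each control period).
- camera(name): name is "scene" or "side" or "wrist"; returns a dict with "pixels" (400x640x3 uint8, blue, green, red), "intrinsics" (3x3 intrinsics, pixels), "R" (3x3) and "t" (3): a world point X has camera coordinates R X + t. Camera axes: x right, y down, z forward; pixel columns grow to the right and rows downward; lengths in m; the calibration is good to about 2 mm. A picture is of the moment at which its call begins. There is no depth.
- finish_job(): hands the job in, once; it reports no verdict.
The state is a dict: "clock": time; "joints": joint angles; "qd": joint speeds; "joint_efforts": joint torques, N m; "eef_pos": TCP position; "tool_rot": TCP orientation; "contact_force": force on the tool from outside, world axes, zero at the start; "wrist_torque": the same for the moment, N m; "gripper_width": opening from 0.0 (shut) to 1.0 (fully open).
Only numpy, scipy, OpenCV 4.12 (cv2) and the standard library are available. Lean on these libraries where they do the work, as an engineer would, in place of code of your own. Each camera call takes 0.05 s, during which the arm holds its last target. There are 200 camera calls.

### The job

Add the two loose steel sample boxes to the one already on the shaker's platform, making one square, flush-edged pile: the plain flat-lidded box next, and the box with the lid handle on top. Set each box down gently without dropping it, and do not shift the bottom box or disturb the bottle, canister and crucible. Then, with the pile complete, start the shaker: push its sprung timer knob down and turn it clockwise to its stop, and let go so that it springs back up.

Things in the scene. Friction and masses are not known exactly. Their poses are not given: they have to be found in the camera images.
- base_box: Flat closed stainless-steel box, 100 x 60 x 22 mm, flat lid, about 0.3 kg, loose, lying on the shaker's platform: the bottom of the pile. Its origin is the centre of its underside; x along its length, y across its width, z up.
- plain_box: Same closed steel box, 100 x 60 x 22 mm, flat lid without handle, about 0.25 kg, on the bench. Its origin is the centre of its underside; x along its length, y across its width, z up.
- handle_box: Same closed steel box, 100 x 60 x 22 mm, about 0.25 kg, on the bench, with a black plastic bar handle on its lid: the bar is 46 mm long along x, 12 mm wide along y, 6 mm thick, on two feet; its top is 38 mm above the box's underside. Its origin is the centre of its underside; x along its length, y across its width, z up.
- shaker: Laboratory platform shaker, fixed, white, 200 (x) x 300 (y) x 80 mm high. On its -y part stands a 170 x 170 mm platform with a rubber top (see platform), on its +y part the timer knob. The platform does not move. Origin: centre of the underside; it may be turned some degrees on the bench.
- platform (a point): Centre of the platform's rubber top, 100 mm above the bench; axes as the shaker's.
- timer_grip (a point): Middle of the top face of the timer knob's grip bar, on the knob's axis, 121 mm above the bench when up; turns and sinks with the knob; z up. Black disc 50 mm across, 8 mm thick, its top 22 mm below this point; the upright bar on it is 46 mm long along x, 12 mm wide along y, 22 mm high. At off the bar lies along the shaker's x, its white mark to the front (-x).
- timer (a joint): Angle of the timer knob in rad: 0 off (start), grows clockwise seen from above, stop at 1.4. Caught at 0 (0.07 rad play) until the knob is pushed down over 3.5 mm (push it fully down to be sure; forcing it past the catch does not count); must stay pushed until about 0.8 rad, beyond which it may rise and still turns freely. It stays where it is left (light friction, 0.03 N m).
- timer_press (a joint): How far the knob is pushed down, m: 0 up, 0.006 fully down. Return spring: about 1.5 N to start moving, 4.5 N fully down. Springs up by itself (beyond 0.8 rad or at 0).
- canister: Bystander: polished steel canister, 76 mm across, 118 mm high, loose. Origin: centre of the underside.
- crucible: Bystander: white ceramic crucible, 44 mm across, 36 mm high, loose. Origin: centre of the underside.
- bottle: Bystander: amber bottle with a black cap, 56 mm across, 110 mm high, loose. Origin: centre of the underside.
Not all that is in view belongs to the job. What is shaped like the plain_box but brown or yellow is not meant.

How it is judged:
By the outcome, as a careful person would: the job done as asked, in the order asked, and still so for the second after the job is handed in, with the robot touching nothing.
It also fails if it takes over 72 s, if anything falls off the work surface, if the arm or the gripper's body presses on something with over 40 N, if the wrist force passes 120 N, or if a joint passes its speed limit or range.

## Working session

There is one attempt and no reset: what is moved stays moved. The work goes in short steps, Python scripts to look and compute and a shell command to move; the robot and the scene stay as the last step left them, time stands still between calls to the robot, and variables do not carry over. Pictures are saved under pics/ and viewed, about 8 in all and at most 12, crops included, and the job is handed in when it is done.

```bash
mkdir -p pics
cat > h.py <<'E'
from workcell import *
import numpy as np, cv2
def snap(n,f):
    c=camera(n); np.savez('pics/'+f+'.npz',**{k:np.array(c[k]) for k in ('pixels','intrinsics','R','t')}); cv2.imwrite('pics/'+f+'.png',c['pixels']); return c
def load(f): return dict(np.load('pics/'+f+'.npz'))
def plane(c,uv,z):
    uv=np.atleast_2d(np.array(uv,float)); d=np.c_[uv,np.ones(len(uv))]@np.linalg.inv(c['intrinsics']).T@c['R']
    o=-c['R'].T@c['t']; s=(z-o[2])/d[:,2]; return o+d*s[:,None]
def tri(cs,uvs):
    A=np.zeros((3,3));b=np.zeros(3)
    for c,uv in zip(cs,uvs):
        d=c['R'].T@np.linalg.inv(c['intrinsics'])@np.array([*uv,1.]); d/=np.linalg.norm(d); P=np.eye(3)-np.outer(d,d); o=-c['R'].T@c['t']; A+=P;b+=P@o
    return np.linalg.solve(A,b)
def proj(c,X):
    p=np.atleast_2d(X)@c['R'].T+c['t']; p=p@c['intrinsics'].T; return p[:,:2]/p[:,2:]
E
python3 - <<'E'
from h import *
a=snap('scene','s0');b=snap('side','d0');w=snap('wrist','w0')
for c in(a,b,w): print(-c['R'].T@c['t'],c['R'][2])
print(observe())
E
```

```text
[ 1.19647924 -0.59264852  0.65406942] [-0.61890146  0.56510109 -0.5455472 ]
[ 0.20689085 -0.64145706  0.66350162] [ 0.39361522  0.69104921 -0.60623267]
[0.64906208 0.08174877 0.38292527] [-0.00232536 -0.27846485 -0.96044361]
{'clock': 0.15, 'joints': array([-9.97472544e+00,  1.40741675e+01,  8.93053895e+01, -4.22452494e-04,
        7.67010243e+01, -9.97559936e+00]), 'qd': array([-0.03566598, -0.21901054, -0.28936928, -0.1084991 ,  0.05124345,
       -0.12006211]), 'joint_efforts': array([ 8.87750393e-04, -4.16263855e+01, -3.14982533e+01,  6.85620052e-02,
        3.16100603e-02, -6.42144232e-05]), 'eef_pos': array([6.49595127e-01, 8.05441929e-05, 2.23639587e-01]), 'tool_rot': array([-1.79986446e+02,  7.94342800e-02,  9.80785570e-04]), 'contact_force': array([ 0.14040891,  0.03860536, -0.2939363 ]), 'wrist_torque': array([-0.05302255,  0.02635565, -0.01698451]), 'gripper_width': 0.9994989049690232}
```

View pics/s0.png

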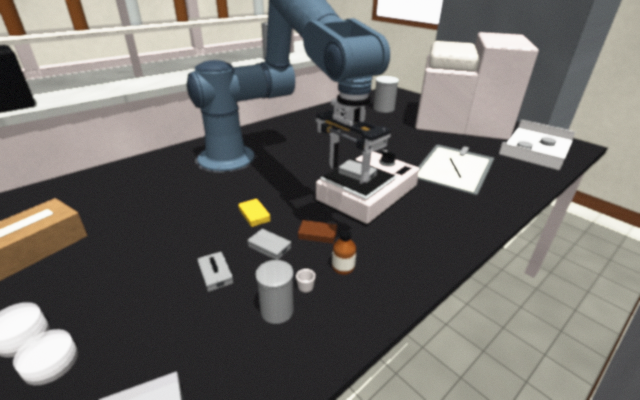

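View pics/d0.png

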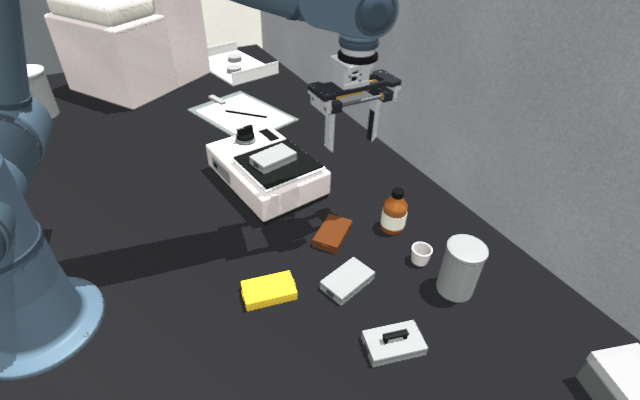

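The side view shows the base box at (273,157) on the shaker, the knob at (245,132), the plain box at (347,280) and the handle box at (394,342). In the scene view the plain box is at (269,242) and the handle box at (215,270).

Run:
```python
from h import *
a=load('s0');b=load('d0')
for n,u,v in (('plain',(269,242),(347,277)),('handle',(214,265),(394,337)),('base',(358,169),(273,155)),('knob',(388,155),(245,129)),('bottlecap',(344,229),(398,192)),('canister',(275,270),(466,245)),('cruc',(306,274),(422,247)),('brown',(318,230),(333,230))): print(n,tri((a,b),(u,v)).round(3))
def quad(m,n,z,c):
    cs,_=cv2.findContours(m,cv2.RETR_EXTERNAL,cv2.CHAIN_APPROX_NONE)
    for k in cs:
        if cv2.contourArea(k)>300: print(n,cv2.contourArea(k),cv2.boundingRect(k))
g=b['pixels']; hsv=cv2.cvtColor(g,cv2.COLOR_BGR2HSV)
for n,p in (('plain',(347,277)),('handle',(380,350)),('base',(273,155))):
    print(n,g[p[1],p[0]])
crop=np.hstack([cv2.resize(g[220:380,300:460],None,fx=2.5,fy=2.5,interpolation=cv2.INTER_CUBIC),cv2.resize(g[90:250,190:350],None,fx=2.5,fy=2.5,interpolation=cv2.INTER_CUBIC)])
cv2.imwrite('pics/crop.png',crop)
```

```text
plain [ 0.545 -0.179  0.019]
handle [ 0.541 -0.338  0.028]
base [0.539 0.162 0.118]
knob [0.527 0.321 0.113]
bottlecap [ 0.725 -0.087  0.116]
canister [ 0.73  -0.288  0.12 ]
cruc [ 0.719 -0.197  0.041]
brown [ 0.591 -0.045  0.019]
plain [240 240 238]
handle [240 240 238]
base [239 240 237]
```

View pics/w0.png

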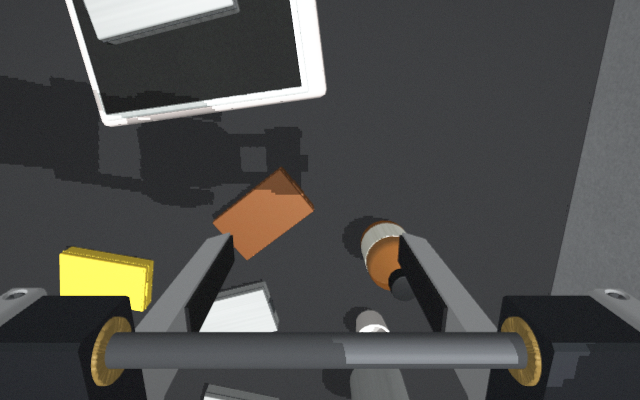

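View pics/crop.png

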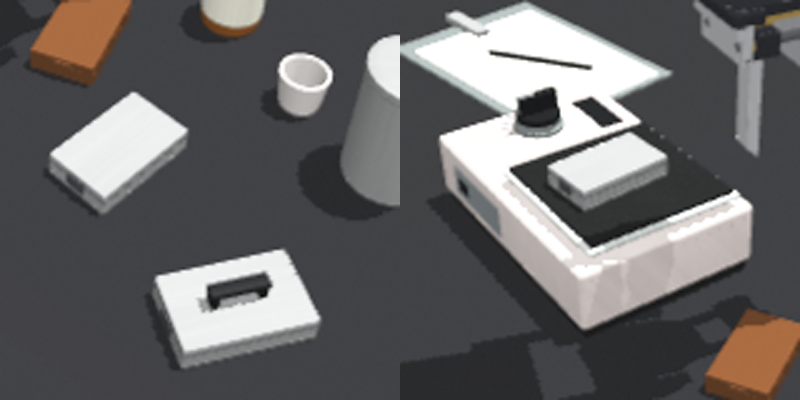

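The wrist view shows the shaker corner at top left, the brown decoy at (263,213) and the yellow one at (107,278). The crop shows the plain and handle boxes standing free. Next I measure the lids by brightness in the side view.

```bash
cat >> h.py <<'E'
def lid(c,z,near,thr=215,r=0.09,maxdim=.13):
    """bright lid blob nearest 'near' -> rect on plane z: centre, long axis yaw, dims"""
    m=(c['pixels'].min(2)>thr).astype(np.uint8); out=[]
    m=cv2.morphologyEx(m,cv2.MORPH_OPEN,np.ones((3,3)))
    for k in cv2.findContours(m,cv2.RETR_EXTERNAL,cv2.CHAIN_APPROX_NONE)[0]:
        if cv2.contourArea(k)<200: continue
        k=cv2.convexHull(k)
        P=plane(c,k[:,0,:],z)[:,:2]
        (x,y),(w,h),an=cv2.minAreaRect((P*1000).astype(np.float32))
        if w<h: an+=90
        an=(an+90)%180-90
        if np.hypot(x/1000-near[0],y/1000-near[1])<r and max(w,h)<maxdim*1000: out.append((round(x,1),round(y,1),round(an,1),round(max(w,h),1),round(min(w,h),1)))
    return out
E
python3 - <<'E'
from h import *
b=load('d0');a=load('s0')
for n,z,p in (('plain',.022,(.545,-.179)),('handle',.022,(.541,-.338)),('base',.122,(.539,.162))):
    for thr in (190,215): print(n,lid(b,z,p,thr),lid(a,z,p,thr-50))
E
```

```text
plain [(545.4, -180.6, 15.5, 99.0, 59.6)] [(544.3, -179.0, 15.6, 101.2, 61.8)]
plain [(545.3, -180.7, 15.3, 97.4, 57.7)] [(543.9, -178.9, 15.5, 97.9, 57.8)]
handle [(541.8, -339.2, -14.3, 99.1, 59.2)] [(540.8, -337.7, -14.3, 103.0, 60.6)]
handle [(541.8, -339.3, -14.2, 97.6, 58.6)] [(541.1, -338.1, -14.5, 98.3, 57.3)]
base [(537.4, 160.5, 12.5, 98.9, 59.9)] []
base [(537.2, 160.9, 13.4, 96.8, 59.0)] []
```

```bash
python3 -m inch '{"delta_pos":[[-0.15,-0.28,0],[-0.15,-0.28,0],[-0.15,-0.28,0],[-0.15,-0.28,0],[-0.15,-0.28,0],[-0.15,-0.28,0],[-0.15,-0.28,0],[-0.15,-0.28,0],[-0.15,-0.28,0],[-0.15,-0.28,0],[-0.15,-0.28,0],[-0.15,-0.28,0],[-0.28,-0.24,0],[0,0,0],[0,0,0]],"dr":[[0,0,0.95],[0,0,0.95],[0,0,0.95],[0,0,0.95],[0,0,0.95],[0,0,0.95],[0,0,0.95],[0,0,0.95],[0,0,0.95],[0,0,0.95],[0,0,0.95],[0,0,0.95],[0,0,0.88],[0,0,0],[0,0,0]],"gripper":[94,94,94,94,94,94,94,94,94,94,94,94,94,94,94]}'
python3 - <<'E'
from h import *
o=observe();print(o['joints'].round(1))
w=snap('wrist','w1')
for t in(180,215):print(lid(w,.022,(.545,-.179),t))
E
```

```text
clock: 1.65
eef_pos: [0.5461, -0.1798, 0.2243]
tool_rot: [180.0, -0.0, 105.3]
contact_force: [-0.7, 0.8, -0.8]
gripper_width: 0.999
[ -29.5    4.1  100.5    0.    75.5 -134.9]
[(543.6, -179.1, 15.4, 98.3, 59.0)]
[(544.1, -178.9, 15.4, 97.3, 58.5)]
```

View pics/w1.png

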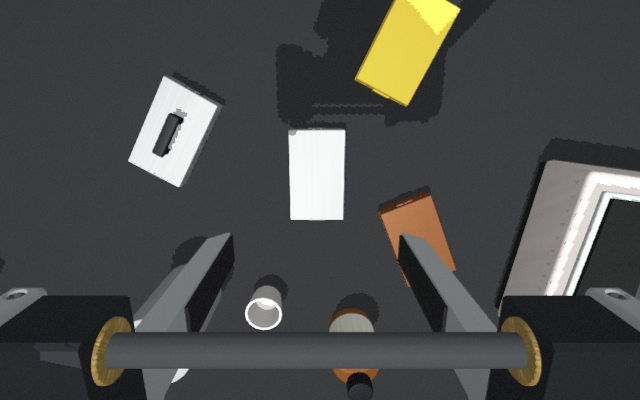

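The plain lid is at (317,172), centred between the fingers, and agrees with the side view to within 2 mm. Descending to grasp.

```bash
python3 -m inch '{"delta_pos":[[-0.04,0.02,-0.4],[0,0,-0.4],[0,0,-0.4],[0,0,-0.4],[0,0,-0.4],[0,0,-0.4],[0,0,-0.4],[0,0,-0.4],[0,0,-0.4],[0,0,-0.11],[0,0,-0.11],[0,0,-0.11],[0,0,-0.1],[0,0,0],[0,0,0],[0,0,0],[0,0,0],[0,0,0],[0,0,0],[0,0,0]],"dr":[[0,0,0],[0,0,0],[0,0,0],[0,0,0],[0,0,0],[0,0,0],[0,0,0],[0,0,0],[0,0,0],[0,0,0],[0,0,0],[0,0,0],[0,0,0],[0,0,0],[0,0,0],[0,0,0],[0,0,0],[0,0,0],[0,0,0],[0,0,0]],"gripper":[94,94,94,94,94,94,94,94,94,94,94,94,94,94,55,55,55,55,55,55]}' 25
```

```text
clock: 3.7
eef_pos: [0.5441, -0.1791, 0.0232]
tool_rot: [180.0, 0.0, 105.5]
contact_force: [0.5, -0.3, 0.6]
gripper_width: 0.634
```

```bash
python3 -m inch '{"delta_pos":[[0,0,0.2],[0,0,0.4],[0,0,0.5],[0,0,0.5],[0,0,0.5],[0,0,0.5],[0,0.3,0.5],[0,0.5,0.5],[0,0.6,0.5],[0,0.6,0.5],[0,0.6,0.4],[0,0.6,0.3],[0,0.6,0.14],[0,0.6,0],[0,0.6,0],[0,0.6,0],[0,0.6,0],[0,0.4,0],[-0.1,0.2,0],[0,0,0]],"dr":[[0,0,0],[0,0,0],[0,0,0],[0,0,0],[0,0,0],[0,0,0],[0,0,0],[0,0,0],[0,0,0],[0,0,0],[0,0,0],[0,0,0],[0,0,-0.2],[0,0,0],[0,0,0],[0,0,0],[0,0,0],[0,0,0],[0,0,0],[0,0,0]],"gripper":[55,55,55,55,55,55,55,55,55,55,55,55,55,55,55,55,55,55,55,55]}' 25
python3 - <<'E'
from h import *
w=snap('wrist','w2')
for t in(180,200,215,230):print(lid(w,.122,(.5375,.1605),t))
o=observe();print(o['eef_pos'],o['tool_rot'],o['gripper_width'])
E
```

```text
clock: 5.7
eef_pos: [0.538, 0.1618, 0.2947]
tool_rot: [-179.9, -0.0, 103.9]
contact_force: [-0.0, -0.3, -3.0]
gripper_width: 0.637
[(506.4, 134.9, 12.7, 26.3, 15.6)]
[]
[]
[]
[0.53842869 0.16090336 0.29478934] [-1.79959664e+02  2.40223279e-02  1.03860897e+02] 0.6375468805412148
```

View pics/w2.png

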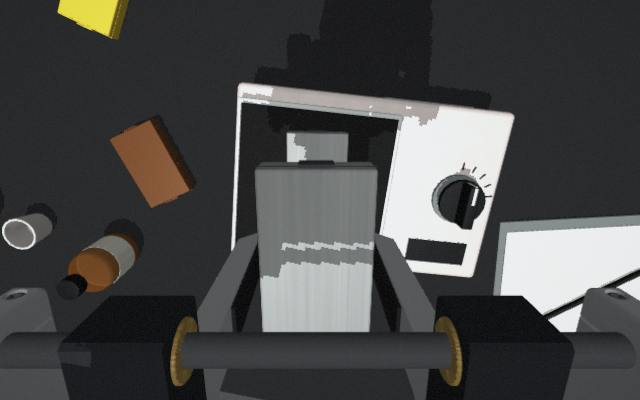

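The base lid's near end is visible at (287–348, 132–163), partly shadowed, and the held box hides the rest. The knob is at (462,200). I'll fit the visible base edges.

Run:
```python
from h import *
c=load('w2');g=cv2.cvtColor(c['pixels'],cv2.COLOR_BGR2GRAY).astype(float)
print(g[120:166:3,320].astype(int)); print(g[150,278:296].astype(int),g[150,340:358].astype(int))
def edge(vals): # subpixel strongest step
    d=np.abs(np.diff(vals)); i=d.argmax(); s=slice(max(0,i-2),i+3); return (np.arange(len(d))[s]*d[s]).sum()/d[s].sum()+.5
rows=range(138,160)
L=plane(c,[(280+edge(g[r,280:296]),r) for r in rows],.122)[:,:2]; R=plane(c,[(340+edge(g[r,340:358]),r) for r in rows],.122)[:,:2]
cols=range(292,344); T=plane(c,[(q,124+edge(g[124:140,q])) for q in cols],.122)[:,:2]
F=lambda P:cv2.fitLine(P.astype(np.float32),cv2.DIST_HUBER,0,1e-4,1e-4).ravel()
for n,P in(('L',L),('R',R),('T',T)):
    f=F(P);print(n,np.degrees(np.arctan2(f[1],f[0])).round(2)%180,P.mean(0).round(4))
for yaw in (12.5,13,13.5):
    y=np.radians(yaw);u=np.array([np.cos(y),np.sin(y)]);v=np.array([-u[1],u[0]])
    a,b=np.median(L@v),np.median(R@v);t=np.median(T@u)
    print(yaw,'width',b-a,'centre',(u*(t+.05)+v*(a+b)/2).round(4))
```

```text
[ 26  22  16  23  58 127 124 125 124 125 126 126 125 116  29  55]
[ 32  34  29  33  31  36  34  33  68 175 202 206 207 208 207 209 208 208] [126 126 124 125 130 129 126  88  39  15  20  19  24  20  23  26  15  16]
L 13.26 [0.5094 0.126 ]
R 12.09 [0.4951 0.1834]
T 102.96 [0.4873 0.1516]
12.5 width 0.059081050376820404 centre [0.5361 0.1622]
13 width 0.05912998373411614 centre [0.5361 0.1625]
13.5 width 0.05916842304002353 centre [0.5361 0.1629]
```

Both estimates put the base centre at (0.536, 0.162) with yaw about 12.8°. Lowering close to the lid.

```bash
python3 -m inch '{"delta_pos":[[-0.04,0.024,-0.1],[0,0,-0.4],[0,0,-0.4],[0,0,-0.4],[0,0,-0.4],[0,0,-0.4],[0,0,-0.4],[0,0,-0.2],[0,0,-0.1],[0,0,-0.1],[0,0,-0.03],[0,0,0],[0,0,0]],"dr":[[0,0,-0.12],[0,0,0],[0,0,0],[0,0,0],[0,0,0],[0,0,0],[0,0,0],[0,0,0],[0,0,0],[0,0,0],[0,0,0],[0,0,0],[0,0,0]],"gripper":[55,55,55,55,55,55,55,55,55,55,55,55,55]}' 25
python3 - <<'E'
from h import *
s=snap('side','d1')
g=s['pixels'];cv2.imwrite('pics/d1c.png',cv2.resize(g[90:240,190:350],None,fx=4,fy=4,interpolation=cv2.INTER_CUBIC))
o=observe();print(o['eef_pos'],o['tool_rot'],o['contact_force'])
E
```

```text
clock: 7.05
eef_pos: [0.5375, 0.1623, 0.1492]
tool_rot: [179.9, 0.0, 102.8]
contact_force: [1.0, 1.1, -2.4]
gripper_width: 0.637
[0.53743219 0.16227507 0.14916935] [1.79928817e+02 1.07670935e-02 1.02790893e+02] [-0.05082815  0.38931821 -2.57469123]
```

View pics/d1c.png

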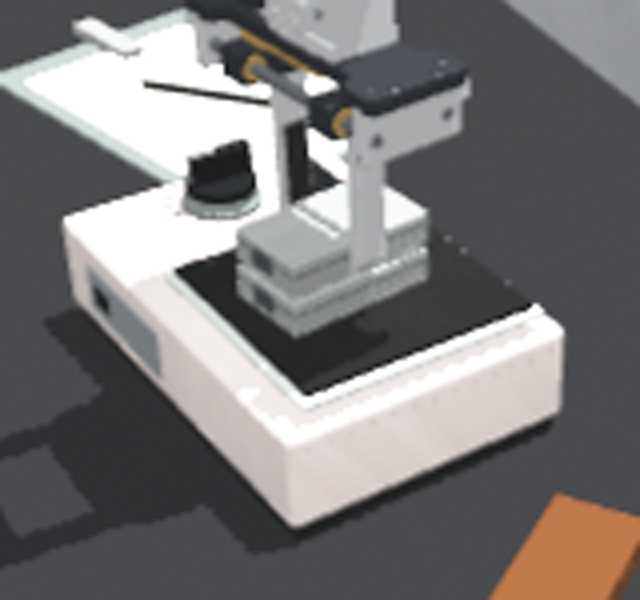

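The held box is about 4 mm above the base, and its corners (238,250) and (297,295) line up with the base's.

```bash
python3 -m inch '{"delta_pos":[[-0.012,0,-0.012],[0,0,-0.012],[0,0,-0.012],[0,0,-0.012],[0,0,-0.012],[0,0,-0.01],[0,0,0],[0,0,0]],"dr":[[0,0,0],[0,0,0],[0,0,0],[0,0,0],[0,0,0],[0,0,0],[0,0,0],[0,0,0]],"gripper":[55,55,55,55,55,55,55,55]}' 25
```

```text
clock: 7.9
eef_pos: [0.5364, 0.1622, 0.1451]
tool_rot: [180.0, 0.0, 102.8]
contact_force: [-0.9, -0.2, -1.0]
gripper_width: 0.634
```

```bash
python3 -m inch '{"delta_pos":[[0,0,-0.008],[0,0,0],[0,0,0]],"dr":[[0,0,0],[0,0,0],[0,0,0]],"gripper":[55,55,55]}' 25; python3 -c "
from h import *
print(observe()['contact_force'])"
```

```text
clock: 8.2
eef_pos: [0.5365, 0.1622, 0.1451]
tool_rot: [-180.0, 0.0, 102.8]
contact_force: [-4.5, -0.8, 4.2]
gripper_width: 0.637
[-4.5222788  -0.75319041  4.17268005]
```

Contact made. Releasing and rising.

```bash
python3 -m inch '{"delta_pos":[[0,0,0.005],[0,0,0],[0,0,0],[0,0,0],[0,0,0],[0,0,0],[0,0,0.1],[0,0,0.2],[0,0,0.4],[0,0,0.5],[0,0,0.5],[0,0,0.5],[0,0,0.5],[0,0,0.3],[0,0,0],[0,0,0]],"dr":[[0,0,0],[0,0,0],[0,0,0],[0,0,0],[0,0,0],[0,0,0],[0,0,0],[0,0,0],[0,0,0],[0,0,0],[0,0,0],[0,0,0],[0,0,0],[0,0,0],[0,0,0],[0,0,0]],"gripper":[55,62,66,72,80,88,94,94,94,94,94,94,94,94,94,94]}' 25
python3 - <<'E'
from h import *
w=snap('wrist','w3');d=snap('side','d2');a=snap('scene','s1')
for t in(90,110,150):print(lid(w,.144,(.5365,.162),t),lid(d,.144,(.5365,.162),t+50))
g=d['pixels'];cv2.imwrite('pics/d2c.png',np.hstack([cv2.resize(g[130:190,235:315],(400,300),interpolation=cv2.INTER_CUBIC),cv2.resize(w['pixels'],(400,250))[0:250]] if 0 else [cv2.resize(g[130:190,235:315],(400,300),interpolation=cv2.INTER_CUBIC),cv2.resize(w['pixels'],(480,300))[:, :400]]))
E
```

```text
clock: 9.8
eef_pos: [0.5362, 0.1622, 0.2943]
tool_rot: [-180.0, -0.0, 102.8]
contact_force: [0.7, 0.0, -0.3]
gripper_width: 1.001
[(535.7, 162.6, 12.8, 98.8, 59.5)] []
[(536.1, 162.6, 12.8, 97.9, 59.1)] []
[(537.0, 162.8, 12.7, 96.1, 58.7)] []
```

View pics/d2c.png

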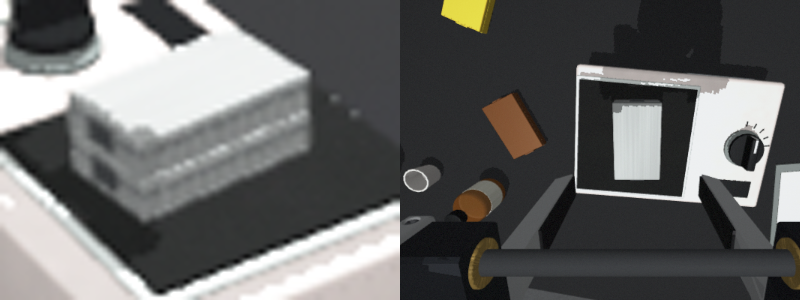

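The plain box is seated flush: side edges are continuous at the corners (72,100)–(150,215). It measures (535.9, 162.6) mm, 12.8°, against the base at (536.1, 162.3), 12.8°. Now the handle box.

```bash
python3 -m inch '{"delta_pos":[[0,-0.3,0],[0,-0.5,0],[0,-0.6,0],[0,-0.6,0],[0,-0.6,0],[0,-0.6,0],[0,-0.6,0],[0,-0.6,0],[0,-0.6,0],[0,-0.6,0],[0,-0.6,-0.2],[0,-0.6,-0.2],[0,-0.6,-0.2],[0,-0.6,-0.2],[0,-0.6,-0.2],[0,-0.6,-0.2],[0.1,-0.5,-0.2],[0,-0.3,0],[0,0,0],[0,0,0]],"dr":[[0,0,-0.21],[0,0,-0.21],[0,0,-0.21],[0,0,-0.21],[0,0,-0.21],[0,0,-0.21],[0,0,-0.21],[0,0,-0.21],[0,0,-0.21],[0,0,-0.21],[0,0,-0.21],[0,0,-0.21],[0,0,-0.21],[0,0,-0.21],[0,0,-0.21],[0,0,0],[0,0,0],[0,0,0],[0,0,0],[0,0,0]],"gripper":[94,94,94,94,94,94,94,94,94,94,94,94,94,94,94,94,94,94,94,94]}' 25
python3 - <<'E'
from h import *
w=snap('wrist','w4')
for t in(90,150,180,215):print(lid(w,.022,(.541,-.338),t))
print(observe()['eef_pos'])
E
```

```text
clock: 11.95
eef_pos: [0.5412, -0.3377, 0.2252]
tool_rot: [180.0, -0.0, 75.7]
contact_force: [0.6, 0.4, 0.3]
gripper_width: 1.0
[(539.7, -337.6, -14.3, 102.0, 60.6)]
[(540.1, -337.9, -14.3, 98.7, 59.4)]
[(540.0, -338.0, -14.3, 98.7, 59.1)]
[(540.0, -338.0, -14.3, 96.5, 58.6)]
[ 0.54145386 -0.3372077   0.22540817]
```

```bash
python3 -m inch '{"delta_pos":[[-0.026,-0.006,-0.4],[0,0,-0.4],[0,0,-0.4],[0,0,-0.4],[0,0,-0.4],[0,0,-0.4],[0,0,-0.4],[0,0,-0.4],[0,0,-0.4],[0,0,-0.11],[0,0,-0.11],[0,0,-0.11],[0,0,-0.1],[0,0,0],[0,0,0],[0,0,0],[0,0,0],[0,0,0],[0,0,0],[0,0,0]],"dr":[[0,0,0],[0,0,0],[0,0,0],[0,0,0],[0,0,0],[0,0,0],[0,0,0],[0,0,0],[0,0,0],[0,0,0],[0,0,0],[0,0,0],[0,0,0],[0,0,0],[0,0,0],[0,0,0],[0,0,0],[0,0,0],[0,0,0],[0,0,0]],"gripper":[94,94,94,94,94,94,94,94,94,94,94,94,94,94,55,55,55,55,55,55]}' 25
```

```text
clock: 14.0
eef_pos: [0.5402, -0.3381, 0.0235]
tool_rot: [180.0, 0.0, 75.7]
contact_force: [-0.5, 0.2, 1.4]
gripper_width: 0.636
```

```bash
python3 -m inch '{"delta_pos":[[0,0,0.2],[0,0,0.4],[0,0,0.5],[0,0,0.5],[0,0,0.5],[0,0,0.5],[0,0,0.5],[0,0.3,0.5],[0,0.5,0.4],[0,0.6,0],[0,0.6,0],[0,0.6,0],[0,0.6,0],[0,0.6,0],[0,0.6,0],[0,0.6,0],[0,0.6,0],[0,0.6,0],[0,0.6,0],[0,0.6,0]],"dr":[[0,0,0],[0,0,0],[0,0,0],[0,0,0],[0,0,0],[0,0,0],[0,0,0],[0,0,0],[0,0,0.3],[0,0,0.3],[0,0,0.3],[0,0,0.3],[0,0,0.3],[0,0,0.3],[0,0,0.3],[0,0,0.3],[0,0,0.3],[0,0,0.3],[0,0,0.15],[0,0,0]],"gripper":[55,55,55,55,55,55,55,55,55,55,55,55,55,55,55,55,55,55,55,55]}' 25
python3 -m inch '{"delta_pos":[[-0.08,0.6,0],[0,0.6,0],[0,0.6,0],[0,0.5,0],[0,0.31,0],[0,0,0],[0,0,-0.2],[0,0,-0.3],[0,0,-0.3],[0,0,-0.15],[0,0,-0.07],[0,0,0],[0,0,0],[0,0,0]],"dr":[[0,0,0],[0,0,0],[0,0,0],[0,0,0],[0,0,0],[0,0,0],[0,0,0],[0,0,0],[0,0,0],[0,0,0],[0,0,0],[0,0,0],[0,0,0],[0,0,0]],"gripper":[55,55,55,55,55,55,55,55,55,55,55,55,55,55]}' 25
python3 -c "
from h import *
o=observe();print(o['eef_pos'],o['tool_rot'],o['contact_force'])"
```

```text
clock: 16.0
eef_pos: [0.5395, 0.0332, 0.2233]
tool_rot: [-180.0, -0.0, 102.8]
contact_force: [0.6, 0.4, -2.7]
gripper_width: 0.634
clock: 17.4
eef_pos: [0.5366, 0.1625, 0.1731]
tool_rot: [179.9, 0.0, 102.8]
contact_force: [-0.9, -0.3, -2.6]
gripper_width: 0.637
[0.53661174 0.16246648 0.17308031] [1.79919029e+02 9.71404920e-03 1.02789948e+02] [-0.91296408 -0.28642462 -2.61604026]
```

```bash
python3 -m inch '{"delta_pos":[[-0.006,0,-0.012],[0,0,-0.012],[0,0,-0.012],[0,0,-0.012],[0,0,-0.012],[0,0,-0.012],[0,0,-0.012],[0,0,-0.012],[0,0,-0.008],[0,0,-0.008],[0,0,0],[0,0,0]],"dr":[[0,0,0],[0,0,0],[0,0,0],[0,0,0],[0,0,0],[0,0,0],[0,0,0],[0,0,0],[0,0,0],[0,0,0],[0,0,0],[0,0,0]],"gripper":[55,55,55,55,55,55,55,55,55,55,55,55]}' 25; python3 -c "
from h import *
o=observe();print(o['eef_pos'],o['contact_force'])"
```

```text
clock: 18.6
eef_pos: [0.5359, 0.1624, 0.1674]
tool_rot: [180.0, 0.0, 102.8]
contact_force: [-4.2, -0.5, 5.0]
gripper_width: 0.63
[0.53586253 0.16241271 0.16740978] [-4.23416885 -0.48054357  5.01943116]
```

Contact again at the expected height. Releasing and rising.

```bash
python3 -m inch '{"delta_pos":[[0,0,0.005],[0,0,0],[0,0,0],[0,0,0],[0,0,0],[0,0,0],[0,0,0.1],[0,0,0.2],[0,0,0.4],[0,0,0.5],[0,0,0.5],[0,0,0.5],[0,0,0.3],[0,0,0],[0,0,0]],"dr":[[0,0,0],[0,0,0],[0,0,0],[0,0,0],[0,0,0],[0,0,0],[0,0,0],[0,0,0],[0,0,0],[0,0,0],[0,0,0],[0,0,0],[0,0,0],[0,0,0],[0,0,0]],"gripper":[55,62,66,72,80,88,94,94,94,94,94,94,94,94,94]}' 25
python3 - <<'E'
from h import *
w=snap('wrist','w5');d=snap('side','d3')
for t in(90,110,150):print(lid(w,.166,(.5365,.162),t))
g=d['pixels'];cv2.imwrite('pics/d3c.png',np.hstack([cv2.resize(g[115:195,205:315],(550,400),interpolation=cv2.INTER_CUBIC)]))
cv2.imwrite('pics/w5c.png',cv2.resize(w['pixels'][60:300,230:550],None,fx=2,fy=2,interpolation=cv2.INTER_CUBIC))
E
```

```text
clock: 20.1
eef_pos: [0.5356, 0.1624, 0.2915]
tool_rot: [-180.0, -0.0, 102.8]
contact_force: [-0.2, 0.3, -0.3]
gripper_width: 0.999
[(535.2, 162.9, 12.8, 99.1, 59.7)]
[(535.6, 162.8, 12.8, 98.3, 59.1)]
[(540.5, 163.9, 12.8, 88.3, 58.7)]
```

View pics/d3c.png

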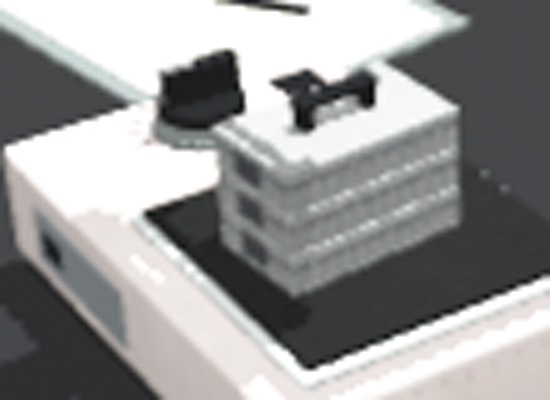

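View pics/w5c.png

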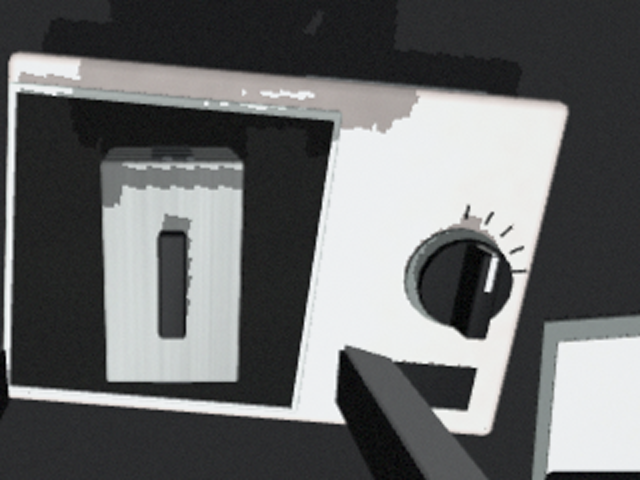

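All three boxes look flush, and the pile measures (535.4, 162.9) mm, 12.8°. In the wrist crop the knob bar is near (472,290), with its mark towards the front. Locating the knob next.

Run:
```python
from h import *
w=load('w5');d=load('d3')
print(tri((w,d),((467,204),(245.2,127.2))))
print(plane(w,[(513.5,111.5),(475,276),(235,87.5)],.08))
# black disc blob in wrist: top at .099
g=w['pixels'].max(2); m=((g<75)*255).astype(np.uint8); m[:, :425]=0;m[:,492:]=0;m[:170]=0;m[236:]=0
cs=cv2.findContours(m,cv2.RETR_EXTERNAL,cv2.CHAIN_APPROX_NONE)[0];k=max(cs,key=cv2.contourArea);print(cv2.boundingRect(k),cv2.contourArea(k))
P=plane(w,k[:,0],.099)[:,:2].astype(np.float32);print(cv2.minEnclosingCircle(P))
t=[(458,181),(475,178),(485,190)]
```

```text
[0.5230617  0.31463022 0.12272665]
[[0.42098101 0.35068607 0.08      ]
 [0.61277977 0.37843388 0.08      ]
 [0.46233089 0.06077977 0.08      ]]
(438, 179, 48, 50) 1674.0
((0.5277319550514221, 0.32262301445007324), 0.029882222414016724)
```

```bash
python3 -m inch '{"delta_pos":[[-0.03,0.2,0],[-0.03,0.41,0],[-0.03,0.5,0],[-0.03,0.5,0],[-0.03,0.5,0],[-0.03,0.5,-0.2],[-0.03,0.3,-0.4],[0,0.18,-0.4],[0,0,-0.33],[0,0,-0.2],[0,0,0],[0,0,0]],"dr":[[0,0,-0.06],[0,0,-0.06],[0,0,-0.06],[0,0,-0.06],[0,0,-0.06],[0,0,-0.06],[0,0,-0.06],[0,0,-0.06],[0,0,-0.06],[0,0,0],[0,0,0],[0,0,0]],"gripper":[80,70,60,50,50,50,50,50,50,50,50,50]}' 40
python3 - <<'E'
from h import *
w=snap('wrist','w6');print(-w['R'].T@w['t'])
print(proj(w,[[.525,.317,.121],[.525,.317,.099]]))
p=proj(w,[[.525,.317,.121]])[0].astype(int)
x0=max(0,p[0]-100);y0=max(0,p[1]-75)
print(x0,y0)
cv2.imwrite('pics/w6c.png',cv2.resize(w['pixels'][y0:y0+150,x0:x0+200],None,fx=4,fy=4,interpolation=cv2.INTER_CUBIC))
E
```

```text
clock: 21.4
eef_pos: [0.5257, 0.3166, 0.2159]
tool_rot: [180.0, -0.0, 98.1]
contact_force: [1.1, -0.5, -0.2]
gripper_width: 0.531
[0.44416056 0.30521591 0.37529704]
[[315.77041129 207.89506221]
 [315.74982169 199.91682024]]
215 132
```

View pics/w6c.png

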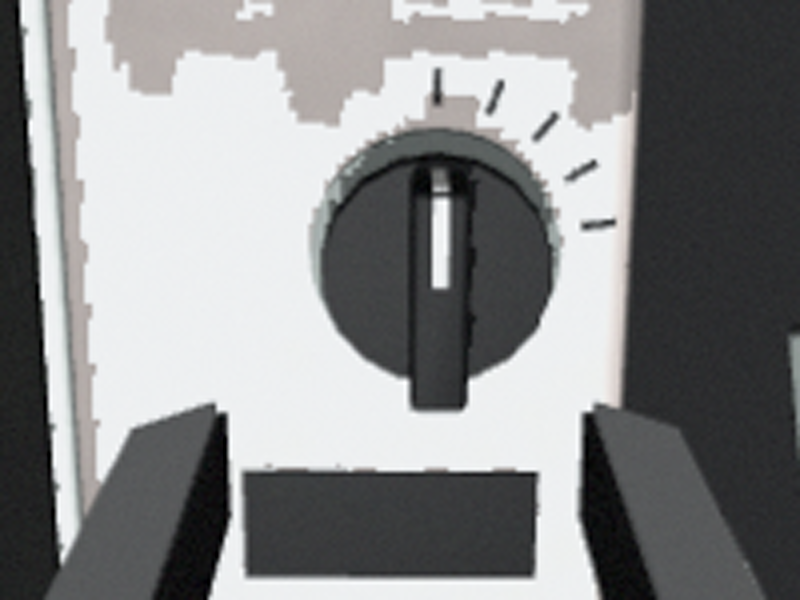

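The bar top runs from (439,193) to (439,408) in the crop, square to the jaws, so the yaw is right. Its centre is slightly right of the tool's centre.

Run:
```python
from h import *
w=load('w6')
print(plane(w,[(215+439/4,132+300/4),(215+439/4,132+193/4),(215+439/4,132+408/4)],.121),plane(w,[(324.3,198.3)],.099))
d=load('d3');print(tri((w,d),((324.7,207),(245.2,127.2))))
```

```text
[[0.52328004 0.32384081 0.121     ]
 [0.50208447 0.32064551 0.121     ]
 [0.54568218 0.32721801 0.121     ]] [[0.52257374 0.3239303  0.099     ]]
[0.5270649  0.32380357 0.11664358]
```

```bash
python3 -m inch '{"delta_pos":[[-0.04,0.146,0],[0,0,-0.2],[0,0,-0.3],[0,0,-0.4],[0,0,-0.4],[0,0,-0.3],[0,0,-0.15],[0,0,-0.09],[0,0,-0.04],[0,0,0],[0,0,0],[0,0,0],[0,0,0],[0,0,0],[0,0,0],[0,0,0],[0,0,0]],"dr":[[0,0,0],[0,0,0],[0,0,0],[0,0,0],[0,0,0],[0,0,0],[0,0,0],[0,0,0],[0,0,0],[0,0,0],[0,0,0],[0,0,0],[0,0,0],[0,0,0],[0,0,0],[0,0,0],[0,0,0]],"gripper":[50,50,50,50,50,50,50,50,50,30,20,5,5,5,5,5,5]}' 40
```

```text
clock: 23.15
eef_pos: [0.5236, 0.3235, 0.1215]
tool_rot: [180.0, 0.1, 98.1]
contact_force: [-0.0, -5.2, 1.1]
gripper_width: 0.124
```

```bash
python3 -m inch '{"delta_pos":[[0,-0.01,-0.03],[0,0,-0.03],[0,0,-0.03],[0,0,-0.02],[0,0,-0.02],[0,0,0],[0,0,0]],"dr":[[0,0,0],[0,0,0],[0,0,0],[0,0,0],[0,0,0],[0,0,0],[0,0,0]],"gripper":[5,5,5,5,5,5,5]}' 40
```

```text
clock: 23.85
eef_pos: [0.5236, 0.3234, 0.1158]
tool_rot: [180.0, 0.0, 98.2]
contact_force: [-1.1, -5.3, 6.6]
gripper_width: 0.124
```

```bash
python3 -m inch '{"delta_pos":[[0,0,-0.015],[0,0,-0.01],[0,0,0],[0,0,0],[0,0,0],[0,0,0],[0,0,0],[0,0,0],[0,0,0],[0,0,0]],"dr":[[0,0,0],[0,0,0],[0,0,-0.2],[0,0,-0.4],[0,0,-0.5],[0,0,-0.5],[0,0,-0.5],[0,0,-0.5],[0,0,0],[0,0,0]],"gripper":[5,5,5,5,5,5,5,5,5,5]}' 40; python3 -c "
from h import *
o=observe();print(o['contact_force'],o['wrist_torque'],o['joints'].round(1))"
```

```text
clock: 24.85
eef_pos: [0.5237, 0.3241, 0.1157]
tool_rot: [180.0, -0.0, 75.8]
contact_force: [-3.8, -5.6, 11.0]
gripper_width: 0.126
[-3.82519604 -5.57695135 11.00488093] [-0.92404877  0.64625396 -0.10726751] [ 21.2  16.2  98.7   0.   65.  -54.6]
```

```bash
python3 -m inch '{"delta_pos":[[0,0,0],[0,0,0],[0,0,0],[0,0,0],[0,0,0],[0,0,0],[0,0,0],[0,0,0],[0,0,0],[0,0,0],[0,0,0],[0,0,0],[0,0,0],[0,0,0],[0,0,0]],"dr":[[0,0,-0.5],[0,0,-0.5],[0,0,-0.5],[0,0,-0.5],[0,0,-0.5],[0,0,-0.5],[0,0,-0.5],[0,0,-0.5],[0,0,-0.5],[0,0,-0.5],[0,0,-0.5],[0,0,-0.5],[0,0,-0.3],[0,0,-0.2],[0,0,0]],"gripper":[5,5,5,5,5,5,5,5,5,5,5,5,5,5,5]}' 40; python3 -c "
from h import *
o=observe();print(o['contact_force'],o['wrist_torque'],o['joints'].round(1))"
```

```text
clock: 26.35
eef_pos: [0.5248, 0.3253, 0.1157]
tool_rot: [-179.9, -0.3, 19.9]
contact_force: [0.7, -0.5, 6.6]
gripper_width: 0.124
[ 0.69450997 -0.52492045  6.61332436] [-0.13306847 -0.13336558  0.0087965 ] [21.2 16.3 98.6  0.1 64.8  1.3]
```

```bash
python3 -m inch '{"delta_pos":[[0,0,0],[0,0,0],[0,0,0],[0,0,0],[0,0,0]],"dr":[[0,0,-0.2],[0,0,-0.2],[0,0,-0.2],[0,0,0],[0,0,0]],"gripper":[5,5,5,5,5]}' 40; python3 -c "
from h import *
o=observe();print(o['contact_force'],o['wrist_torque'],o['tool_rot'])"
```

```text
clock: 26.85
eef_pos: [0.5249, 0.3253, 0.1157]
tool_rot: [-179.9, -0.3, 14.9]
contact_force: [1.1, -0.4, 6.3]
gripper_width: 0.125
[ 1.0956823  -0.40126563  6.26697075] [-0.07059963 -0.24292692  0.44995259] [-179.89510821   -0.30105828   14.89028384]
```

The torque of 0.45 N m shows the knob is at its stop. I'll rise with the spring, release and go up.

```bash
python3 -m inch '{"delta_pos":[[0,0,0.04],[0,0,0.05],[0,0,0.06],[0,0,0],[0,0,0],[0,0,0],[0,0,0],[0,0,0],[0,0,0.1],[0,0,0.3],[0,0,0.5],[0,0,0.5],[0,0,0.5],[0,0,0.4],[0,0,0],[0,0,0]],"dr":[[0,0,0],[0,0,0],[0,0,0],[0,0,0],[0,0,0],[0,0,0],[0,0,0],[0,0,0],[0,0,0],[0,0,0],[0,0,0],[0,0,0],[0,0,0],[0,0,0],[0,0,0],[0,0,0]],"gripper":[5,5,5,5,15,25,35,45,45,45,45,45,45,45,45,45]}' 40
python3 - <<'E'
from h import *
w=snap('wrist','w7');d=snap('side','d4');a=snap('scene','s4');b=load('d0')
A=cv2.resize(w['pixels'],(480,300));g=d['pixels'];B=cv2.resize(g[110:230,200:330],(325,300),interpolation=cv2.INTER_CUBIC)
cv2.imwrite('pics/fin.png',np.hstack([A,B[:,:320]]))
# bystanders moved? difference to first side picture
m=(cv2.absdiff(g,b['pixels']).max(2)>40)
for n,(x,y,ww,h) in dict(bottle=(378,185,34,52),cruc=(408,240,26,28),can=(438,234,52,68)).items(): print(n,m[y:y+h,x:x+ww].mean().round(3))
# white mark on the grip bar
print(observe()['contact_force'])
E
```

```text
clock: 28.45
eef_pos: [0.5234, 0.3237, 0.2368]
tool_rot: [-180.0, -0.1, 14.8]
contact_force: [1.3, -0.6, -0.4]
gripper_width: 0.477
bottle 0.0
cruc 0.0
can 0.0
[-0.54704823 -0.54365699  0.36843803]
```

View pics/fin.png

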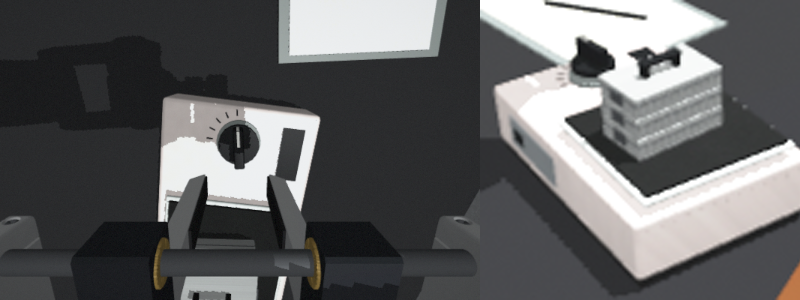

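The knob at (238,145) has turned to the last tick and the pile is square. One numeric check of the knob angle, its height and the pile, then I hand in.

Run:
```python
from h import *
w=load('w7');d=load('d4');p=load('d3')
x,y=int(238*640/480),int(143*400/300)
g=w['pixels'][:,:,:].min(2); m=(g>110).astype(np.uint8); r=m[y-28:y+30,x-9:x+12]
n,l,s,c=cv2.connectedComponentsWithStats(r)
for i in range(1,n):
    if 10<s[i,4]<400:
        q=np.argwhere(l==i)[:,::-1]+[x-9,y-28]; P=plane(w,q,.121)[:,:2]
        f=cv2.fitLine(P.astype(np.float32),cv2.DIST_L2,0,1e-5,1e-5).ravel(); print('mark',s[i],P.mean(0).round(4),'yaw',np.degrees(np.arctan2(f[1],f[0])).round(1),'len',np.ptp(P,axis=0))
md=cv2.absdiff(d['pixels'],p['pixels']).max(2)>40
print('pile diff',md[135:185,255:305].mean())
```

```text
mark [ 7 14  5 21 76] [0.5207 0.3358] yaw -71.8 len [0.00760802 0.01696815]
pile diff 0.0244
```

```bash
python3 -c "
from workcell import *
print(finish_job())"
```

```text
the job is handed in; nothing more can be done
None
```

The pile is complete on the platform and the shaker's timer is turned to its stop. I handed the job in at about 28.6 s on the robot clock, well under the 72 s limit.

- **Pile:** I set the plain box on the base box and the handle box on top, each lowered onto the one below until the wrist felt light contact. By wrist camera the centres are about (536.1, 162.3) mm for the base, (535.9, 162.6) for the plain box and (535.4, 162.9) for the handle box. The yaw is about 12.8° for all three, so they agree to within about 1 mm.
- **Base box:** I saw no sign that it shifted, but I didn't measure it again afterwards because it was covered. Its edges still line up with the other two boxes in the last side view.
- **Timer:** I gripped the knob, pushed it down about 6 mm and turned it clockwise until the stop pushed back with about 0.45 N m. I let it rise before releasing it. The white mark then showed a turn of about 79.9° (1.395 rad, against the 1.4 stop).
- **Bystanders:** the bottle, canister and crucible show no change between the first and last side pictures.
- **Checks that disagreed or were not made:**
  - The side and wrist cameras differed by about 2 mm.
  - The knob's height came out at 117 mm from two views against the stated 121 mm.
  - About 2% of the pixels around the pile changed between the pictures before and after turning the knob. I took that for the gripper's shadow but didn't check further.
  - I judged the knob's spring-back from the tool's rise and the last picture, and didn't measure it separately.

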